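# Show the mark under a mounted watch movement to the bench camera with a mirror

## Task

The bench camera should see the punched mark on the underside of the movement that is clamped in the ring of the inspection stand. Take the inspection mirror out of its rest, bring the centre of its glass to the spot straight below the mark where the camera is aimed, and tilt the glass so that the camera looks by reflection straight at the mark. Finish while still holding the mirror there in the gripper, quite still; keep mirror and gripper off the stand, and leave the other things on the bench where they are.

Things in the scene. Friction and masses are not known exactly. Their poses are not given: they have to be found in the camera images.
- mirror: hand inspection mirror, 220 mm long, 60 to 85 g: square aluminium handle 11 x 11 x 90 mm with dark grip lines, thin steel shaft, rectangular framed glass 60 x 42 x 5 mm. Origin at the middle of the handle, which is also near its balance point; x along the handle to the glass, whose centre is at x = 130 mm; z is the way the glass faces (up at the start). Grip the handle across y.
- mirror_face (a point): centre of the glass's front surface, 130 mm along x from the handle's middle and 3 mm above the handle's axis; z points straight out of the glass, x away from the handle
- rest: fixed rest of the mirror: dark wooden base 104 x 62 x 8 mm with two slotted metal posts 72 mm apart (64 mm free between them), on which the handle lies level along the rest's x, its axis 40 mm above the bench; the slots are open at the top, 15 mm wide, with prongs up to z = 46 mm. Origin under the centre of the base.
- stand: fixed grey inspection stand, 265 mm high. Origin on the bench under the mark. Base 170 x 205 x 16 mm over x -33..137, y -55..151 mm; column at x 108, y 95 mm; arms to a 47 mm ring with the movement (at x 0, y 0, underside z 165 to 170 mm) and to a black camera barrel 36 mm thick at x 0, 45 mm clamp round it, from y 139, z 180 up to y 245, z 240 mm. Free from the -x and -y sides.
- mark (a point): the punched mark, a 12 mm disc with a cross, on the underside of the movement; faces straight down, 165 mm above the bench
- lens (a point): front of the camera's lens, at y 139, z 180 mm of the stand; the camera looks down at 30 degrees below level, toward the stand's -y, straight at the view point 160 mm away
- view_point (a point): empty point in the air 65 mm straight below the mark and 100 mm above the bench, on the camera's line of sight: the centre of the glass belongs here. Its z axis points midway between straight up (the mark) and the direction to the lens, so it leans 30 degrees from vertical toward the lens (stand's +y); its x is the stand's x, level.
- loupe: bystander: eye loupe with a black barrel, 32 mm wide, 27 mm high; origin under its centre
- tweezers: bystander: steel tweezers 150 x 19 x 10 mm lying on the bench; origin under the centre
- bench_block: bystander: six-sided steel block with holes, 42 mm wide, 25 mm high; origin under its centre

How it is judged:
On the way, in this order (a step that is already met when the one before it is completed fails the run):
1. the mirror is lifted clear of its rest in the gripper (height (world z) of mirror above 0.07 m and contact force between mirror and the fingers above 2 N and contact force between mirror and rest below 0.2 N), for 0.2 s.
2. the mirror, held still under the movement, shows the mark to the camera (distance between mirror_face and view_point below 0.01 m and angle between the z axis of mirror_face and the z axis of view_point, either way round below 0.1 rad and z of mark in the frame of mirror_face above 0.03 m and z of lens in the frame of mirror_face above 0.08 m and linear speed of mirror below 0.015 m/s and angular speed of mirror below 0.1 rad/s and contact force between mirror and the fingers above 2 N and contact force between mirror and stand below 0.2 N and contact force between mirror and rest below 0.2 N and height (world z) of mirror above 0.06 m), for 0.3 s.
At the end, for the whole second after the job is handed in: centre of the glass within 10 mm of the view point, its face within 0.10 rad (5.7 degrees) of midway between mark and lens, both in front of it; mirror still, gripped by the fingers, off stand and rest; bystanders within 20 mm of where they stood (all of step 2 and distance of each of loupe, tweezers, bench_block from where it was at the start of the episode below 0.02 m); the arm keeps its last pose, push and grip.
It fails at once if the robot or the mirror pushes against the inspection stand (contact force between any of the arm, the fingers, mirror and stand above 2 N).
It fails at once if a bystander is knocked away (distance of any of loupe, tweezers, bench_block from where it was at the start of the episode above 0.02 m).
It also fails if it takes over 38 s, if anything falls off the work surface, if the arm or the gripper's body presses on something with over 40 N, if the wrist force passes 120 N, or if a joint passes its speed limit or range.

## Robot

A 6-joint arm with a two-finger parallel gripper is mounted at the origin on a cart in front of the work surface, level with it; the furniture and walls round the work are solid. World frame = base frame: x ahead of the robot, y to its left, z up, the work surface at z = 0. Lengths are in m, angles in rad, forces in N, time in s.
With the tool pointing down it reaches from about 0.35 to 0.975 m from the base axis. Payload 17.4 kg.
Tool frame: the origin (TCP) lies at the very end of the fingers, on their centre line; the grasp point (between the pads) lies 19 mm behind it; z points along the fingers, y is the line along which they close (so a half turn about z gives the same grasp; the last joint's range is limited). The gripper opens to 85 mm and grips with 20 to 120 N. Pads are 22 mm wide; open, the fingers measure 114 mm over their backs; the gripper's body (76 mm by 85 mm) begins 54 mm behind the grasp point. The pads swing forward as they close: fully open they stand 13 mm farther back than shut.
Start: joints at [-1.204, 0.116, 1.442, -0, 1.584, -0.038], TCP at [0.266, -0.62, 0.231] pointing down, gripper open.
Joint ranges: [-2.83, 2.83], [-0.83, 2.19], [0.07, 2.5], [-1.14, 4.28], [0.01, 3], [-2.97, 2.97]. Speed limits (rad/s): [1.89, 1.89, 2.22, 3.14, 3.14, 3.14].

## Interface

Orientations are given as a rotation vector (axis times angle).
In Python, from cell import ctrl gives the robot as it stands.
- The arm moves only by the tool move_arm, never from a script. Its argument "steps" is a list of rows, each an object with "translation": the shift along the tool's x, y, z in units of 25 mm (1.0 is 25 mm), a list of three; "rotation": the turn, a rotation vector about the tool's x, y, z in units of 6 degrees (1.0 is 6 degrees), a list of three; "claw": the opening, from -1 (shut) to 1 (fully open). A call has 1 to 12 rows; each row shifts and turns the commanded pose from where the row before left it, along the tool's axes as they then stand; what a row does not reach is not made up. A row lasts 1/10 s, in which the tool goes at most 50 mm and 8.59 degrees, less where a joint would pass 70% of its speed; a pose out of reach is approached as far as the arm can. A call is refused whole if a number of a shift passes 1 or a number of a turn 1, either way. A call with a gripper value outside its range is refused whole. The fingers move at their own pace and stop on an object; "force" is the grip in N (left out, the last holds). Time passes only in rows, so rows that do not move let the fingers close. It gives the time, the measured TCP pose, the force, the opening and the grip force at its end, in the units of the state.
- ctrl.get_state(): the state, without advancing time (a new reading comes with each control period).
- ctrl.read_camera(name): name is "side" or "top"; returns (picture, depth): 400x640x3 uint8, red, green, blue; 400x640 float32, m along the optical axis (not along the pixel's ray), 0 where there is no reading.
- ctrl.camera_info(name): a dict with "camera_matrix" (3x3 intrinsics, pixels), "k1" (the pictures are not rectified: a ray, as slopes to the right and down, at radius r is drawn at 1 + k1 r^2 times it, then the intrinsics apply), "rvec" (rotation vector, rad) and "tvec" (3), from world to camera coordinates, as OpenCV has them. Camera axes: x right, y down, z forward; pixel columns grow to the right and rows downward; lengths in m; the calibration is good to about 2 mm. A picture is of the moment at which its call begins. camera_info takes no time and is no camera call.
- ctrl.finish_job(): hands the job in; it is judged then, once.
The state is a dict: "clock": time; "joint_pos": joint angles; "qvel": joint speeds; "joint_torque": joint torques, N m; "tcp_pos": TCP position; "orientation": TCP orientation; "ft_force": force on the tool from outside, world axes, zero at the start; "moment": the same for the moment, N m; "gripper_width": opening from 0.0 (shut) to 1.0 (fully open); "finger_force": force on a finger pad.
Only numpy, scipy, OpenCV 4.12 (cv2) and the standard library are available. Lean on these libraries where they do the work, as an engineer would, in place of code of your own. Each camera call takes 0.05 s, during which the arm holds its last target. There are 200 camera calls.

## Working session

There is one attempt and no reset: what is moved stays moved. The work goes in short steps, Python scripts to look and compute and a tool call to move; the robot and the scene stay as the last step left them, time stands still between calls to the robot, and variables do not carry over. Pictures are saved under pics/ and viewed, at most 10 in all, crops included, and the job is handed in when it is done.

Besides the shell and the picture viewer there is one more tool, called after "Request:" in YAML: its name, and indented under it one key for each argument. move_arm: Moves the arm, as the interface text tells. Its arguments: {"type":"object","properties":{"steps":{"type":"array"},"force":{"type":"number"}},"required":["steps"]}

```bash
mkdir -p pics; cat > h.py <<'E'
import numpy as np,cv2
from cell import ctrl
from scipy.spatial.transform import Rotation as R
def cam(n):
    i=ctrl.camera_info(n);K=np.array(i["camera_matrix"]);M=R.from_rotvec(np.ravel(i["rvec"])).as_matrix();t=np.ravel(i["tvec"])
    return K,float(i["k1"]),M,t
def rays(n,uv):
    K,k,M,t=cam(n);uv=np.atleast_2d(uv).astype(float)
    s=cv2.undistortPoints(uv.reshape(-1,1,2),K,np.array([k,0,0,0.])).reshape(-1,2)
    d=np.c_[s,np.ones(len(s))]
    return -M.T@t,d@M   # origin, dirs with unit optical depth
def plane(n,uv,z):
    o,d=rays(n,uv);return o+d*((z-o[2])/d[:,2])[:,None]
def cloud(n,dep):
    h,w=dep.shape;v,u=np.mgrid[:h,:w];o,d=rays(n,np.c_[u.ravel(),v.ravel()])
    return (o+d*dep.reshape(-1,1)).reshape(h,w,3)
def tri(a,ua,b,ub):
    o1,d1=rays(a,ua);o2,d2=rays(b,ub);d1=d1[0];d2=d2[0]
    s=np.linalg.lstsq(np.c_[d1,-d2],o2-o1,rcond=None)[0]
    p,q=o1+s[0]*d1,o2+s[1]*d2;return (p+q)/2,np.linalg.norm(p-q)
def proj(n,P):
    K,k,M,t=cam(n);return cv2.projectPoints(np.atleast_2d(P).astype(float),cv2.Rodrigues(M)[0],t,K,np.array([k,0,0,0.]))[0].reshape(-1,2)
E
python3 - <<'E'
from h import *
for n in("top","side"):
    p,d=ctrl.read_camera(n);cv2.imwrite(f"pics/{n}0.png",p[...,::-1]);np.savez(f"{n}0.npz",p=p,d=d)
    K,k,M,t=cam(n);print(n,-M.T@t,M[2],K[0,0],k,(d>0).mean())
print(ctrl.get_state())
E
```

```text
top [ 0.27716052 -0.0762315   1.63223981] [ 0.14113642 -0.01749705 -0.98983552] 469.74179753566574 -0.09416686016144513 0.99586328125
side [-0.23943139 -1.20468363  0.81897693] [ 0.50870302  0.72811067 -0.45943017] 512.5885675977305 -0.0003182847349422286 0.99619140625
{'clock': 0.1, 'joint_pos': array([-1.20376156e+00,  1.16421699e-01,  1.44219838e+00,  1.48823107e-05,
        1.58397940e+00, -3.78043032e-02]), 'qvel': array([-4.51647617e-04, -1.11189466e-03,  9.48553977e-05,  1.89112365e-03,
       -1.39443585e-03, -4.34572892e-04]), 'joint_torque': array([ 2.20541297e-03, -7.33664489e+01, -6.33790541e+01, -9.48104741e-06,
        5.27855853e-03,  5.53802670e-05]), 'tcp_pos': array([ 0.26579623, -0.62028465,  0.23064705]), 'orientation': array([-3.07647543e+00, -6.31386078e-01,  2.36034487e-04]), 'ft_force': array([-0.29200444, -0.58378985,  0.16957814]), 'moment': array([ 0.01933999,  0.00567019, -0.0038542 ]), 'finger_force': 0.0, 'gripper_width': 0.996857743271526}
```

View pics/top0.png

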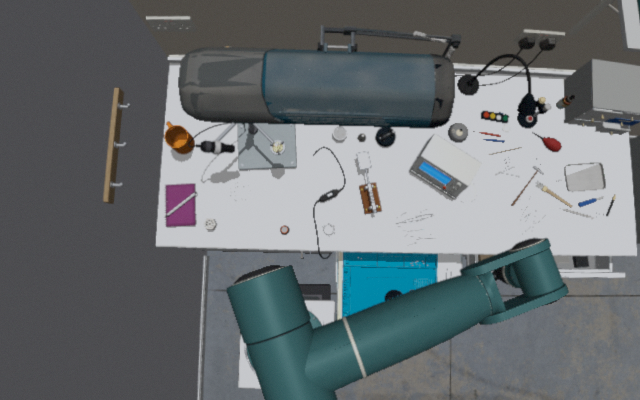

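View pics/side0.png

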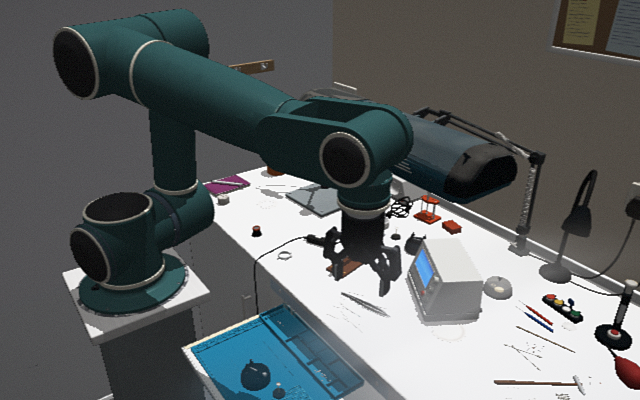

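The top view shows the mirror glass at about (364,162), with its handle on the brown rest at (370,197). The stand base is near (267,145), the ring at (278,147) and the camera barrel at (215,147). In the side view the arm hides the mirror. I'll zoom in on the top view and measure with depth.

```bash
python3 - <<'E'
from h import *
z=np.load("top0.npz");p=z["p"];d=z["d"];C=cloud("top",d);np.save("C0.npy",C)
a=cv2.resize(p[105:225,180:310],None,fx=4.6,fy=4.6,interpolation=cv2.INTER_CUBIC)
b=cv2.resize(p[140:225,335:400],None,fx=4,fy=4,interpolation=cv2.INTER_CUBIC)
h=max(a.shape[0],b.shape[0]);o=np.zeros((h,800,3),np.uint8)
a=a[:, :530];o[:a.shape[0],:a.shape[1]]=a;o[:b.shape[0],540:540+b.shape[1]]=b
cv2.imwrite("pics/crop0.png",o[...,::-1])
q=lambda u,v:np.round(C[v,u],3)
for n,(u,v) in dict(glass=(364,160),rest=(370,197),ring=(278,147),barrel=(215,147),base=(290,160),bench=(300,200),lamp=(350,90),lamplow=(220,90)).items():print(n,q(u,v))
# stand: points by height in region
X=C.reshape(-1,3)
reg=(X[:,0]>.2)&(X[:,0]<.9)&(X[:,1]>-.1)&(X[:,1]<.5)
for lo,hi in((.012,.022),(.15,.2),(.2,.3)):
    s=X[reg&(X[:,2]>lo)&(X[:,2]<hi)];print(lo,len(s),s.min(0).round(3),s.max(0).round(3),np.median(s,0).round(3))
# base rect fit
m=((C[...,2]>.011)&(C[...,2]<.021)&(C[...,0]>.3)&(C[...,0]<.8)&(C[...,1]>-.1)&(C[...,1]<.3)).astype(np.uint8)
n,l,s,c=cv2.connectedComponentsWithStats(m);k=1+s[1:,4].argmax();print("base comp",s[k])
P=C[l==k][:,:2].astype(np.float32);print("rect",cv2.minAreaRect(P*1000),cv2.boxPoints(cv2.minAreaRect(P*1000)).round(0).tolist())
E
```

```text
glass [ 0.632 -0.249  0.044]
rest [ 0.504 -0.272  0.037]
ring [0.637 0.039 0.18 ]
barrel [0.621 0.229 0.226]
base [0.633 0.008 0.012]
bench [ 0.494 -0.03  -0.005]
lamp [ 0.777 -0.176  0.327]
lamplow [0.763 0.201 0.338]
0.012 2738 [ 0.202 -0.1    0.012] [0.894 0.486 0.022] [0.644 0.149 0.016]
0.15 1614 [0.201 0.02  0.15 ] [0.899 0.486 0.2  ] [0.619 0.481 0.178]
0.2 5631 [ 0.2 -0.1  0.2] [0.9   0.486 0.3  ] [0.7   0.479 0.263]
base comp [ 237  123   60   47 1798]
rect ((683.3871459960938, 93.67778778076172), (164.9455108642578, 207.00442504882812), 3.6824121475219727) [[594.0, 192.0], [608.0, -15.0], [772.0, -4.0], [759.0, 202.0]]
```

View pics/crop0.png

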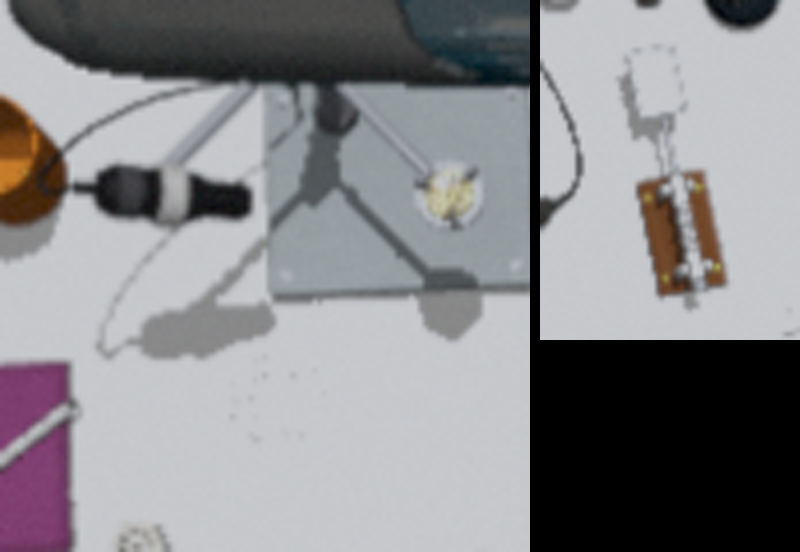

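The crop shows the ring centre at crop (450,195), which is full-image (278,147). The mirror glass is at crop (655,80) and the handle at crop (680,225) between the two posts, well clear of the stand. Next I'll get exact poses for the rest, handle, glass, ring and barrel.

```bash
python3 - <<'E'
from h import *
z=np.load("top0.npz");p=z["p"];C=np.load("C0.npy");hsv=cv2.cvtColor(p,cv2.COLOR_RGB2HSV).astype(int)
def comp(m,u,v,u2,v2):
    w=np.zeros(m.shape,np.uint8);w[v:v2,u:u2]=m[v:v2,u:u2];n,l,s,c=cv2.connectedComponentsWithStats(w,connectivity=8);return l==1+s[1:,4].argmax()
br=comp((hsv[...,1]>90)&((hsv[...,0]<20)|(hsv[...,0]>170)),350,175,390,220)
v,u=np.nonzero(br);cs=cv2.convexHull(np.c_[u,v].astype(np.float32)).reshape(-1,2)
P=plane("top",cs,.008)[:,:2]*1000;print("rest",cv2.minAreaRect(P.astype(np.float32)))
# mirror by height
H=C[...,2]
m=(H>.028)&(H<.06);m=comp(m,345,145,390,220);v,u=np.nonzero(m);Q=C[m];print("mirror px",u.min(),u.max(),v.min(),v.max(),len(Q))
g=Q[Q[:,0]>.595];print("glass",g.mean(0),cv2.minAreaRect((g[:,:2]*1000).astype(np.float32)))
hd=Q[(Q[:,0]<.57)];print("handle",len(hd),hd.mean(0),hd.min(0),hd.max(0),np.median(hd[:,2]));A=np.polyfit(hd[:,0],hd[:,1],1);print("heading",np.degrees(np.arctan(A[0])),"y@.505",np.polyval(A,.505))
# bench level
for uu,vv in((300,200),(400,180),(340,190),(300,180)):print("bench",H[vv-2:vv+3,uu-2:uu+3].mean().round(4),end=" ")
# ring, barrel
r=(H>.14)&(H<.21);r=comp(r,268,136,290,160);v,u=np.nonzero(r);R_=C[r];print("\nring",len(R_),R_.mean(0),np.median(R_[:,2]),(u.min()+u.max())/2,(v.min()+v.max())/2,"rayplane",plane("top",[[(u.min()+u.max())/2,(v.min()+v.max())/2]],.175))
b=(H>.16)&(H<.3)&(hsv[...,2]<90);b=comp(b,195,135,245,160);B=C[b];A=np.polyfit(B[:,1],B[:,0],1);print("barrel",len(B),B.min(0),B.max(0),B.mean(0),"yaw",-np.degrees(np.arctan(A[0])),"x at y=.04",np.polyval(A,.04))
l=(H>.22)&(C[...,1]<.35)&(C[...,1]>-.45)&(C[...,0]>.5);l[130:]=0;L=C[l];
for y in np.arange(-.4,.3,.1):
    s=L[abs(L[:,1]-y)<.05]; 
    if len(s):print("lamp y%.1f xmin %.3f z there %.3f zmin %.3f"%(y,s[:,0].min(),s[s[:,0].argmin(),2],s[:,2].min()))
E
```

```text
rest ((501.6247253417969, -259.48822021484375), (96.73436737060547, 24.08487319946289), 13.086869239807129)
mirror px 356 377 151 212 366
glass [ 0.63198859 -0.24772881  0.04360451] ((629.7099609375, -248.1332550048828), (65.80879974365234, 42.95562744140625), 12.754401206970215)
handle 146 [ 0.5047689  -0.27543399  0.04464633] [ 0.45155787 -0.2967356   0.02857884] [ 0.56800064 -0.25372732  0.05477895] 0.04596189285074126
heading 12.020209907559236 y@.505 -0.2753847856510323
bench 0.0004 bench 0.0004 bench 0.0065 bench 0.0008 
ring 201 [0.64015573 0.04426485 0.1802517 ] 0.18063746464659314 276.0 145.0 rayplane [[0.64438094 0.04603901 0.175     ]]
barrel 147 [0.60497143 0.23020013 0.21014822] [0.63632534 0.28475467 0.24915802] [0.61978632 0.25159108 0.23718267] yaw 0.8656425792088 x at y=.04 0.6229833520629745
lamp y-0.4 xmin 0.697 z there 0.247 zmin 0.220
lamp y-0.3 xmin 0.697 z there 0.261 zmin 0.220
lamp y-0.2 xmin 0.700 z there 0.234 zmin 0.220
lamp y-0.1 xmin 0.699 z there 0.259 zmin 0.220
lamp y-0.0 xmin 0.699 z there 0.248 zmin 0.220
lamp y0.1 xmin 0.695 z there 0.255 zmin 0.220
lamp y0.2 xmin 0.683 z there 0.222 zmin 0.220
```

Request:
move_arm:
  steps:
    - {"translation": [0, 0, 0], "rotation": [0, 0, 0.9], "claw": 1}
    - {"translation": [0, 0, 0], "rotation": [0, 0, 0.9], "claw": 1}
    - {"translation": [1, -0.95, 0], "rotation": [0, 0, 0], "claw": 1}
    - {"translation": [1, -0.95, 0], "rotation": [0, 0, 0], "claw": 1}
    - {"translation": [1, -0.95, 0], "rotation": [0, 0, 0], "claw": 1}
    - {"translation": [1, -0.95, 0], "rotation": [0, 0, 0], "claw": 1}
    - {"translation": [1, -0.95, 0], "rotation": [0, 0, 0], "claw": 1}
    - {"translation": [1, -0.95, 0], "rotation": [0, 0, 0], "claw": 1}
    - {"translation": [1, -0.95, 0], "rotation": [0, 0, 0], "claw": 1}
    - {"translation": [1, -0.95, 0], "rotation": [0, 0, 0], "claw": 1}
    - {"translation": [1, -0.95, 0], "rotation": [0, 0, 0], "claw": 1}
    - {"translation": [1, -0.95, 0], "rotation": [0, 0, 0], "claw": 1}
  force: 60

```text
clock: 1.3
tcp_pos: [0.4595, -0.3335, 0.2311]
orientation: [-3.123, -0.339, 0.0]
ft_force: [1.1, -0.7, 0.3]
gripper_width: 0.998
finger_force: 0.0
```

```bash
cat >> h.py <<'E'
def delta(pos,Rt=None):
    s=ctrl.get_state();Rc=R.from_rotvec(s["orientation"]);print("t",s["clock"],"shift units",(Rc.inv().apply(np.array(pos)-s["tcp_pos"])/.025).round(2),end=" ")
    if Rt is not None:print("rot units",(np.degrees((Rc.inv()*Rt).as_rotvec())/6).round(2),end="")
    print()
def down(h):
    c,s=np.cos(h),np.sin(h);return R.from_matrix(np.array([[c,s,0],[s,-c,0],[0,0,-1]]))
E
python3 - <<'E'
from h import *
p,d=ctrl.read_camera("side");np.savez("side1.npz",p=p,d=d)
g=np.array([.5035,-.2757,.04]);print(proj("side",[g,[.6305,-.248,.045],[.637,.042,.165],[.637,.042,.1],[.605,-.015,.016],[.63,.18,.18]]).round(0))
delta([.5035,-.2757,.231],down(np.radians(12.3)))
cv2.imwrite("pics/side1.png",cv2.resize(p[130:330,180:480],None,fx=2.6,fy=2.6,interpolation=cv2.INTER_CUBIC)[...,::-1])
E
```

```text
[[344. 255.]
 [373. 235.]
 [317. 165.]
 [317. 183.]
 [320. 215.]
 [292. 148.]]
t 1.35 shift units [ 2.11 -1.77  0.01] rot units [-0.01 -0.01  0.03]
```

View pics/side1.png

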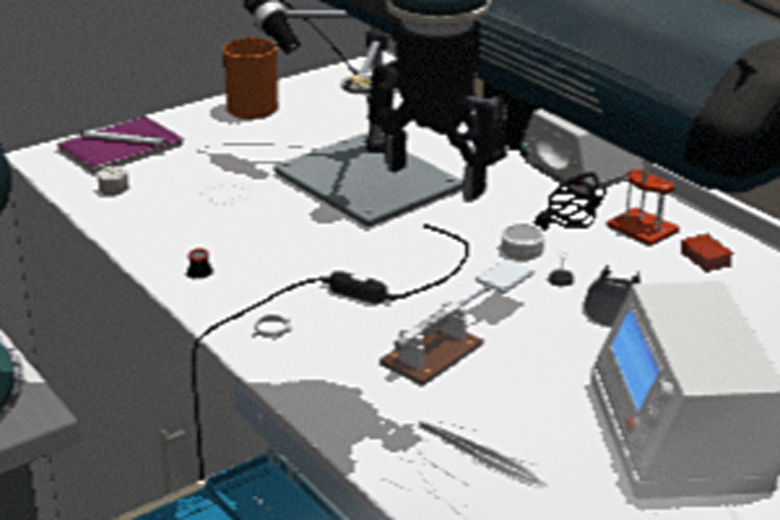

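The side view shows the glass at about (374,236), against a prediction of (373,235) from the top-view measurement. The ring is at (317,161) and the near base corner at (322,215). Both views agree to within a few mm, so the handle heights hold and I'll go down to grasp.

Request:
move_arm:
  steps:
    - {"translation": [0.7, -0.59, 0], "rotation": [0, 0, 0], "claw": 1}
    - {"translation": [0.7, -0.59, 0], "rotation": [0, 0, 0], "claw": 1}
    - {"translation": [0.7, -0.59, 0], "rotation": [0, 0, 0], "claw": 1}
    - {"translation": [0, 0, 1], "rotation": [0, 0, 0], "claw": 1}
    - {"translation": [0, 0, 1], "rotation": [0, 0, 0], "claw": 1}
    - {"translation": [0, 0, 1], "rotation": [0, 0, 0], "claw": 1}
    - {"translation": [0, 0, 1], "rotation": [0, 0, 0], "claw": 1}
    - {"translation": [0, 0, 1], "rotation": [0, 0, 0], "claw": 1}
    - {"translation": [0, 0, 1], "rotation": [0, 0, 0], "claw": 1}
    - {"translation": [0, 0, 0], "rotation": [0, 0, 0], "claw": 1}

```text
clock: 2.35
tcp_pos: [0.4992, -0.2794, 0.0777]
orientation: [-3.12, -0.339, 0.007]
ft_force: [0.1, -0.1, 0.7]
gripper_width: 0.998
finger_force: 0.0
```

```bash
python3 - <<'E'
from h import *
delta([.5035,-.2757,.022],down(np.radians(12.3)))
for zz in(.175,.18):print(plane("top",[[277.8,147.4]],zz))
print(tri("top",[[277.8,147.4]],"side",[[317.3,160.8]]),tri("top",[[364.3,160]],"side",[[374.2,235.8]]))
E
```

```text
t 2.35 shift units [ 0.21 -0.1   2.23] rot units [-0.04  0.04  0.02]
[[0.63668576 0.04002146 0.175     ]]
[[0.63545218 0.03962258 0.18      ]]
(array([0.63570887, 0.03962154, 0.17934608]), np.float64(0.0002151847268747723)) (array([ 0.6329322 , -0.25050575,  0.04202009]), np.float64(0.0002131402998477521))
```

Request:
move_arm:
  steps:
    - {"translation": [0.2, -0.1, 0.5], "rotation": [0, 0, 0], "claw": 1}
    - {"translation": [0, 0, 0.7], "rotation": [0, 0, 0], "claw": 1}
    - {"translation": [0, 0, 0.7], "rotation": [0, 0, 0], "claw": 1}
    - {"translation": [0, 0, 0.3], "rotation": [0, 0, 0], "claw": 1}
    - {"translation": [0, 0, 0], "rotation": [0, 0, 0], "claw": 1}
    - {"translation": [0, 0, 0], "rotation": [0, 0, 0], "claw": 1}

```text
clock: 2.95
tcp_pos: [0.5057, -0.277, 0.0273]
orientation: [3.123, 0.339, 0.001]
ft_force: [0.3, 0.8, 1.0]
gripper_width: 1.0
finger_force: 0.0
```

```bash
python3 - <<'E'
from h import *
delta([.5035,-.2757,.022],down(np.radians(12.3)))
E
```

```text
t 2.95 shift units [-0.07 -0.07  0.21] rot units [ 0.01 -0.01  0.02]
```

Request:
move_arm:
  steps:
    - {"translation": [-0.05, -0.05, 0.2], "rotation": [0, 0, 0], "claw": 1}
    - {"translation": [0, 0, 0], "rotation": [0, 0, 0], "claw": -0.5}
    - {"translation": [0, 0, 0], "rotation": [0, 0, 0], "claw": -1}
    - {"translation": [0, 0, 0], "rotation": [0, 0, 0], "claw": -1}
    - {"translation": [0, 0, 0], "rotation": [0, 0, 0], "claw": -1}
    - {"translation": [0, 0, 0], "rotation": [0, 0, 0], "claw": -1}
    - {"translation": [0, 0, 0], "rotation": [0, 0, 0], "claw": -1}
    - {"translation": [0, 0, 0], "rotation": [0, 0, 0], "claw": -1}
    - {"translation": [0, 0, 0], "rotation": [0, 0, 0], "claw": -1}
    - {"translation": [0, 0, 0], "rotation": [0, 0, 0], "claw": -1}
  force: 60

```text
clock: 3.95
tcp_pos: [0.5038, -0.276, 0.0215]
orientation: [3.123, 0.339, 0.0]
ft_force: [-0.9, -1.3, 4.3]
gripper_width: 0.117
finger_force: 59.0
```

Request:
move_arm:
  steps:
    - {"translation": [0, 0, -0.3], "rotation": [0, 0, 0], "claw": -1}
    - {"translation": [0, 0, -0.6], "rotation": [0, 0, 0], "claw": -1}
    - {"translation": [0, 0, -0.8], "rotation": [0, 0, 0], "claw": -1}
    - {"translation": [0, 0, -0.8], "rotation": [0, 0, 0], "claw": -1}
    - {"translation": [0, 0, -0.8], "rotation": [0, 0, 0], "claw": -1}
    - {"translation": [0, 0, -0.5], "rotation": [0, 0, 0], "claw": -1}
    - {"translation": [0, 0, -0.2], "rotation": [0, 0, 0], "claw": -1}
    - {"translation": [0, 0, 0], "rotation": [0, 0, 0], "claw": -1}
    - {"translation": [0, 0, 0], "rotation": [0, 0, 0], "claw": -1}
    - {"translation": [0, 0, 0], "rotation": [0, 0, 0], "claw": -1}

```text
clock: 4.95
tcp_pos: [0.5033, -0.2757, 0.1203]
orientation: [-3.122, -0.339, 0.002]
ft_force: [1.0, -0.4, -0.6]
gripper_width: 0.114
finger_force: 59.3
```

```bash
python3 - <<'E'
from h import *
s=ctrl.get_state();print(s["tcp_pos"],s["finger_force"],s["joint_pos"].round(2))
p,d=ctrl.read_camera("side");p2,d2=ctrl.read_camera("top");np.savez("s2.npz",p=p,d=d,p2=p2,d2=d2)
Rc=R.from_rotvec(s["orientation"]);G=s["tcp_pos"]-Rc.apply([0,0,.019]);f=G+Rc.apply([.13,0,-.003]);print("G",G,"face pred",f)
C=cloud("top",d2);m=(abs(C[...,0]-f[0])<.06)&(abs(C[...,1]-f[1])<.05)&(abs(C[...,2]-f[2])<.03);Q=C[m]
print(len(Q),Q.mean(0),Q.min(0),Q.max(0));
g=Q[Q[:,0]>f[0]-.04];A=np.linalg.lstsq(np.c_[g[:,:2]-f[:2],np.ones(len(g))],g[:,2],rcond=None)[0];print("slopes,z",A,cv2.minAreaRect((g[:,:2]*1000).astype(np.float32)))
print(proj("side",[f,G]),proj("top",[f,G]))
a=cv2.resize(p[120:270,260:440],None,fx=3,fy=3);b=cv2.resize(p2[130:220,330:400],None,fx=3.5,fy=3.5)
o=np.zeros((450,800,3),np.uint8);o[:,:540]=a;o[:b.shape[0],550:550+b.shape[1]]=b;cv2.imwrite("pics/lift.png",o[...,::-1])
E
```

```text
[ 0.50333931 -0.27566187  0.12026547] 59.27818715572357 [-0.55 -0.05  1.79  0.    1.4   0.81]
G [ 0.50336269 -0.27567712  0.13926545] face pred [ 0.63033721 -0.24777988  0.14213159]
163 [ 0.63851857 -0.24154871  0.14255911] [ 0.57114195 -0.26495775  0.13095555] [ 0.66462749 -0.2210495   0.15105428]
slopes,z [-0.00733895  0.01558193  0.14251997] ((633.870849609375, -245.5467071533203), (58.87639617919922, 42.35829162597656), 12.624393463134766)
[[374.43412033 205.33711484]
 [345.08747459 223.24823229]] [[366.88722695 154.1007885 ]
 [375.0970577  192.98680764]]
```

View pics/lift.png

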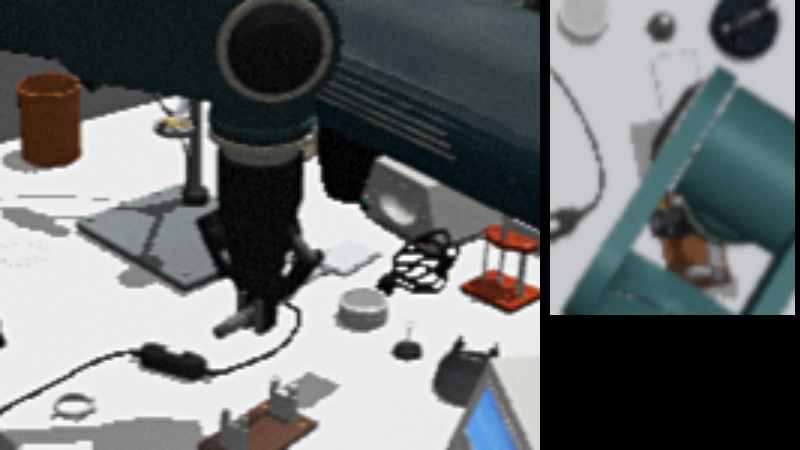

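The lift worked: the rest is empty, and the glass is level (slopes under 1°) at about side (376,206), close to the predicted (374,205). Next I'll plan the tilted pose, with the handle swung about 20° toward −y to keep the wrist away from the camera barrel.

```bash
cat >> h.py <<'E'
def target(off=(0,0,0),phi=20,yaw=3,org=(.6365,.041),face=(.132,0,-.022)):
    S=R.from_euler('z',yaw,degrees=True);n=S.apply([0,.5,.75**.5]);ex=S.apply([1,0,0])
    x=R.from_rotvec(np.radians(phi)*n).apply(ex);z=-n;Rt=R.from_matrix(np.c_[x,np.cross(z,x),z])
    P=np.array([*org,.1])+S.apply(off);return P-Rt.apply(face),Rt
E
python3 - <<'E'
from h import *
C=np.load("C0.npy");m=(C[...,0]>.45)&(C[...,0]<.69)&(C[...,1]>-.2)&(C[...,1]<-.02);print("corridor max z",C[m][:,2].max())
for off in((0,-.15,0),(0,0,0)):
    P,Rt=target(off);print(P.round(4),"wrist approx",(P-Rt.apply([0,0,.3])).round(3));delta(P,Rt)
s=ctrl.get_state();print("rotvec total about tool",(np.degrees((R.from_rotvec(s["orientation"]).inv()*Rt).as_rotvec())/6).round(3))
# world shift from now to standoff expressed in final frame
P,Rt=target((0,-.15,0));print("shift in final frame",(Rt.inv().apply(P-s["tcp_pos"])/.025).round(2))
P2,_=target();print("then",(Rt.inv().apply(P2-P)/.025).round(2))
for zz in(.35,.4,.45,.5):print(zz,proj("side",[[.503,-.276,zz]]).round(0))
E
```

```text
corridor max z 0.03330251468087808
[ 0.5231 -0.1653  0.1035] wrist approx [ 0.515 -0.016  0.363]
t 5.05 shift units [ 1.72 -4.14  0.68] rot units [-4.85 -1.26 -1.72]
[ 0.5153 -0.0155  0.1035] wrist approx [0.507 0.134 0.363]
t 5.05 shift units [  2.7  -10.06   0.69] rot units [-4.85 -1.26 -1.72]
rotvec total about tool [-4.852 -1.263 -1.724]
shift in final frame [ 2.37 -3.53 -1.6 ]
then [ 1.78 -4.88 -3.  ]
0.35 [[347. 149.]]
0.4 [[347. 130.]]
0.45 [[348. 110.]]
0.5 [[348.  90.]]
```

Request:
move_arm:
  steps:
    - {"translation": [0, 0, 0], "rotation": [-0.6, -0.16, -0.21], "claw": -1}
    - {"translation": [0, 0, 0], "rotation": [-0.6, -0.16, -0.21], "claw": -1}
    - {"translation": [0, 0, 0], "rotation": [-0.6, -0.16, -0.22], "claw": -1}
    - {"translation": [0, 0, 0], "rotation": [-0.6, -0.16, -0.22], "claw": -1}
    - {"translation": [0, 0, 0], "rotation": [-0.6, -0.16, -0.22], "claw": -1}
    - {"translation": [0, 0, 0], "rotation": [-0.6, -0.16, -0.22], "claw": -1}
    - {"translation": [0, 0, 0], "rotation": [-0.6, -0.16, -0.21], "claw": -1}
    - {"translation": [0, 0, 0], "rotation": [-0.6, -0.16, -0.21], "claw": -1}
    - {"translation": [0, 0, 0], "rotation": [0, 0, 0], "claw": -1}
    - {"translation": [0, 0, 0], "rotation": [0, 0, 0], "claw": -1}
    - {"translation": [0, 0, 0], "rotation": [0, 0, 0], "claw": -1}

```text
clock: 6.15
tcp_pos: [0.5038, -0.2761, 0.1215]
orientation: [2.575, 0.522, -0.105]
ft_force: [0.4, -0.5, -1.5]
gripper_width: 0.118
finger_force: 59.3
```

```bash
python3 - <<'E'
from h import *
print(ctrl.get_state()["joint_pos"].round(2));delta(*target((0,-.15,0)))
E
```

```text
[-0.31 -0.16  1.96 -0.52  1.2   1.02]
t 6.15 shift units [ 2.36 -3.57 -1.55] rot units [-0.06  0.   -0.01]
```

Request:
move_arm:
  steps:
    - {"translation": [0.2, -0.3, -0.13], "rotation": [0, 0, 0], "claw": -1}
    - {"translation": [0.4, -0.6, -0.26], "rotation": [0, 0, 0], "claw": -1}
    - {"translation": [0.4, -0.6, -0.26], "rotation": [0, 0, 0], "claw": -1}
    - {"translation": [0.4, -0.6, -0.26], "rotation": [0, 0, 0], "claw": -1}
    - {"translation": [0.4, -0.6, -0.26], "rotation": [0, 0, 0], "claw": -1}
    - {"translation": [0.36, -0.57, -0.26], "rotation": [-0.06, 0, 0], "claw": -1}
    - {"translation": [0.2, -0.3, -0.12], "rotation": [0, 0, 0], "claw": -1}
    - {"translation": [0, 0, 0], "rotation": [0, 0, 0], "claw": -1}
    - {"translation": [0, 0, 0], "rotation": [0, 0, 0], "claw": -1}
    - {"translation": [0, 0, 0], "rotation": [0, 0, 0], "claw": -1}

```text
clock: 7.15
tcp_pos: [0.5229, -0.1658, 0.1034]
orientation: [2.568, 0.521, -0.104]
ft_force: [-0.4, -0.5, -0.7]
gripper_width: 0.116
finger_force: 59.3
```

```bash
python3 - <<'E'
from h import *
s=ctrl.get_state();delta(*target((0,-.15,0)));delta(*target())
p,d=ctrl.read_camera("side");p2,d2=ctrl.read_camera("top")
Rc=R.from_rotvec(s["orientation"]);f=s["tcp_pos"]+Rc.apply([.132,0,-.022]);print("face",f,proj("side",[f]),proj("top",[f]),proj("side",[[.6365,.041,.1]]))
C=cloud("top",d2);m=(abs(C[...,0]-f[0])<.05)&(abs(C[...,1]-f[1])<.05)&(abs(C[...,2]-f[2])<.035);Q=C[m];A=np.linalg.lstsq(np.c_[Q[:,:2]-f[:2],np.ones(len(Q))],Q[:,2],rcond=None)[0];nn=np.r_[-A[:2],1];nn/=np.linalg.norm(nn)
print(len(Q),Q.mean(0),"normal",nn,"want",-target()[1].as_matrix()[:,2])
a=cv2.resize(p[90:240,250:410],None,fx=3,fy=3);b=cv2.resize(p2[100:220,250:370],None,fx=2.6,fy=2.6)
o=np.zeros((450,800,3),np.uint8);o[:,:480]=a;o[:b.shape[0],485:485+b.shape[1]]=b;cv2.imwrite("pics/stand.png",o[...,::-1])
E
```

```text
t 7.15 shift units [ 0.01 -0.01 -0.01] rot units [ 0.01  0.01 -0.01]
t 7.15 shift units [ 1.78 -4.89 -3.02] rot units [ 0.01  0.01 -0.01]
face [ 0.64417421 -0.10940949  0.09982622] [[347.6179304  199.29491489]] [[324.18271578 151.81978501]] [[317.36047317 182.96742817]]
207 [ 0.64188099 -0.11093698  0.1007129 ] normal [-0.02688161  0.47230277  0.88102637] want [-0.02616798  0.49931477  0.8660254 ]
```

View pics/stand.png

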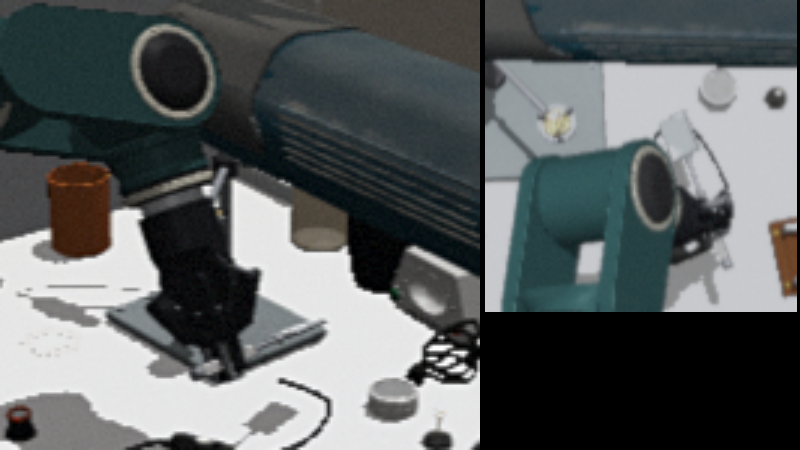

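The side view shows the tilted glass below the ring level, and the top view has it at about (324,152). The ring (278,147) lies ahead and the yoke stays on the robot side of the barrel. The glass pose matches the plan within 3 mm and 2°, so I'll move in.

Request:
move_arm:
  steps:
    - {"translation": [0.07, -0.2, -0.12], "rotation": [0, 0, 0], "claw": -1}
    - {"translation": [0.15, -0.41, -0.25], "rotation": [0, 0, 0], "claw": -1}
    - {"translation": [0.15, -0.41, -0.25], "rotation": [0, 0, 0], "claw": -1}
    - {"translation": [0.15, -0.41, -0.25], "rotation": [0, 0, 0], "claw": -1}
    - {"translation": [0.15, -0.41, -0.25], "rotation": [0, 0, 0], "claw": -1}
    - {"translation": [0.15, -0.41, -0.25], "rotation": [0, 0, 0], "claw": -1}
    - {"translation": [0.15, -0.41, -0.25], "rotation": [0, 0, 0], "claw": -1}
    - {"translation": [0.07, -0.2, -0.12], "rotation": [0, 0, 0], "claw": -1}
    - {"translation": [0, 0, 0], "rotation": [0, 0, 0], "claw": -1}

```text
clock: 8.15
tcp_pos: [0.5184, -0.0768, 0.1026]
orientation: [2.567, 0.524, -0.104]
ft_force: [0.2, -0.7, -0.8]
gripper_width: 0.11
finger_force: 59.3
```

```bash
python3 - <<'E'
from h import *
s=ctrl.get_state();delta(*target())
p,d=ctrl.read_camera("side");p2,d2=ctrl.read_camera("top");C=cloud("top",d2)
m=(C[...,2]>.3)&(C[...,0]<.66)&(C[...,0]>.45)&(C[...,1]>-.2)&(C[...,1]<.35);Q=C[m];print("arm xmax",Q[Q[:,0].argmax()],"ymax",Q[Q[:,1].argmax()])
a=cv2.resize(p[90:240,230:390],None,fx=3,fy=3);b=cv2.resize(p2[100:220,190:310],None,fx=2.6,fy=2.6)
o=np.zeros((450,800,3),np.uint8);o[:,:480]=a;o[:b.shape[0],485:485+b.shape[1]]=b;cv2.imwrite("pics/mid.png",o[...,::-1])
E
```

```text
t 8.15 shift units [ 0.72 -1.98 -1.26] rot units [0.02 0.   0.01]
arm xmax [0.57497167 0.02239574 0.38446706] ymax [0.51029777 0.15447097 0.35770767]
```

View pics/mid.png

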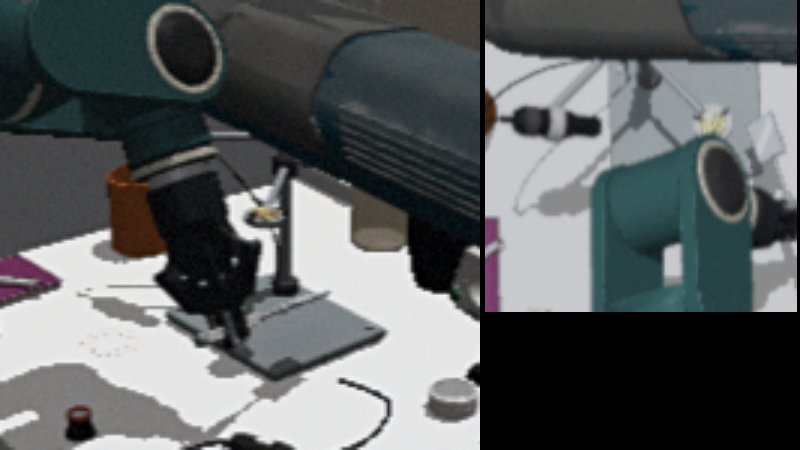

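Clear: in the top view the ring is at (278,147), and the arm's farthest forward point is x=0.575 at z=0.38, above and short of the barrel. Now the last 6 cm.

Request:
move_arm:
  steps:
    - {"translation": [0.06, -0.18, -0.12], "rotation": [0, 0, 0], "claw": -1}
    - {"translation": [0.12, -0.32, -0.2], "rotation": [0, 0, 0], "claw": -1}
    - {"translation": [0.12, -0.32, -0.2], "rotation": [0, 0, 0], "claw": -1}
    - {"translation": [0.12, -0.32, -0.2], "rotation": [0, 0, 0], "claw": -1}
    - {"translation": [0.12, -0.32, -0.2], "rotation": [0, 0, 0], "claw": -1}
    - {"translation": [0.12, -0.32, -0.2], "rotation": [0, 0, 0], "claw": -1}
    - {"translation": [0.06, -0.18, -0.12], "rotation": [0, 0, 0], "claw": -1}
    - {"translation": [0, 0, 0], "rotation": [0, 0, 0], "claw": -1}
    - {"translation": [0, 0, 0], "rotation": [0, 0, 0], "claw": -1}
    - {"translation": [0, 0, 0], "rotation": [0, 0, 0], "claw": -1}
    - {"translation": [0, 0, 0], "rotation": [0, 0, 0], "claw": -1}

```text
clock: 9.35
tcp_pos: [0.5153, -0.0173, 0.1033]
orientation: [2.568, 0.521, -0.104]
ft_force: [0.1, -0.7, 0.0]
gripper_width: 0.115
finger_force: 59.3
```

```bash
python3 - <<'E'
from h import *
s=ctrl.get_state();delta(*target());print(abs(s["qvel"]).max(),s["ft_force"])
p,d=ctrl.read_camera("side");p2,d2=ctrl.read_camera("top")
Rc=R.from_rotvec(s["orientation"]);f=s["tcp_pos"]+Rc.apply([.132,0,-.022])
cr=[s["tcp_pos"]+Rc.apply([.132+a,b,-.022]) for a,b in((-.03,-.021),(.03,-.021),(.03,.021),(-.03,.021))]
print("face",f,proj("side",[f]),"corners side",proj("side",cr).round(1).tolist(),"top",proj("top",cr).round(1).tolist())
a=cv2.resize(p[140:230,265:365],None,fx=5,fy=5);b=cv2.resize(p2[120:180,240:300],None,fx=4.5,fy=4.5)
o=np.zeros((450,800,3),np.uint8);o[:,:500]=a;o[:270,510:780]=b;cv2.imwrite("pics/end.png",o[...,::-1])
# bystanders moved? compare top pictures
p0=np.load("top0.npz")["p"].astype(int)
E
```

```text
t 9.35 shift units [ 0.02 -0.05 -0.04] rot units [ 0.02  0.01 -0.01]
0.0019820010330121427 [ 0.12338073 -0.65762523  0.01984436]
face [0.63658174 0.03908519 0.09970466] [[317.71831382 183.24446078]] corners side [[307.6, 186.6], [317.9, 183.0], [327.7, 179.9], [317.6, 183.5]] top [[277.5, 163.6], [272.2, 148.1], [281.9, 142.2], [287.3, 157.9]]
```

View pics/end.png

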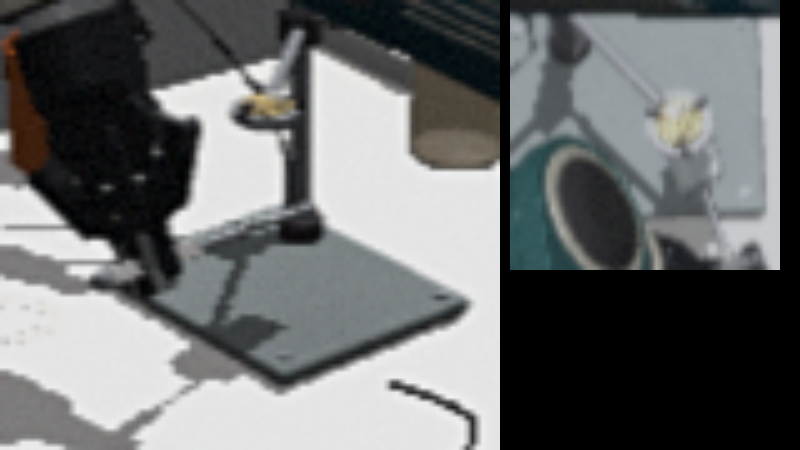

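The side view shows the glass edge-on from (307,188) to (328,182), centred straight below the ring at (318,162). It is within about 3 mm of the computed view point, the arm is still and the wrist force shows no contact. I'm handing in.

```bash
python3 -c "
from cell import ctrl
print(ctrl.finish_job())"
```

```text
the job is handed in; nothing more can be done
None
```

I handed the job in at about 9.5 s with the mirror held still at the view point: by my measurements the glass centre is within about 3 mm and its tilt within about 2°. I saw no sign of contact with the stand. I didn't re-measure the bystanders at the end, and the hand-in returned no verdict.

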